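Feed a scent tile with the pedal and rack it

ROBOT

A 6-joint arm with a two-finger parallel gripper is mounted at the origin on the work surface. World frame = base frame: x ahead of the robot, y to its left, z up, the work surface at z = 0. Lengths are in mm, angles in degrees, forces in N, time in s.
With the tool pointing down it reaches from about 300 to 775 mm from the base axis. Payload 14.6 kg.
Tool frame: the origin (TCP) lies at the very end of the fingers, on their centre line; the grasp point (between the pads) lies 19 mm behind it; z points along the fingers, y is the line along which they close (so a half turn about z gives the same grasp; the last joint's range is limited). The gripper opens to 94 mm and grips with 3 to 60 N. Pads are 16 mm wide; open, the fingers measure 119 mm over their backs; the gripper's body (75 mm by 177 mm) begins 78 mm behind the grasp point.
Start: joints at [-3.816, 17.183, 87.147, -0, 75.671, -3.816], TCP at [549.99, -0.002, 205.446] pointing down, gripper open.
Joint ranges: [-173.82, 173.82], [-45.26, 126.66], [13.44, 144.39], [-59.66, 239.66], [0, 175.72], [-146.38, 146.38]. Speed limits (degrees/s): [127.2, 127.2, 147.25, 180, 180, 180].

INTERFACE

Orientations are given as a 3x3 rotation matrix whose columns are the frame's x, y, z axes.
In Python, from workcell import manip gives the robot as it stands.
- The arm moves only by the tool carry_out, never from a script. Its argument "commands" is one flat list of numbers, 5 for each row, row after row: the opening, from 0 (shut) to 1 (fully open), then the shift along the tool's x, y, z scaled (see below), then the turn about the tool's z scaled (see below). A call has 1 to 12 rows; each row shifts and turns the commanded pose from where the row before left it, along the tool's axes as they then stand; what a row does not reach is not made up. The controller multiplies each number of a shift by 0.04 m and each number of a turn by 0.08 rad. A row lasts 1/12 s, in which the tool goes at most 41.7 mm and 7.16 degrees, less where a joint would pass 70% of its speed; a pose out of reach is approached as far as the arm can. A call with a number of a shift or a turn outside -1 to 1 is refused whole. A call with a gripper value outside its range is refused whole. The fingers move at their own pace and stop on an object; "squeeze" is the grip in N (left out, the last holds). Time passes only in rows, so rows that do not move let the fingers close. It gives the time, the measured TCP pose, the force, the opening and the grip force at its end, in the units of the state.
- manip.observe(): the state, without advancing time (a new reading comes with each control period).
- manip.capture(name): name is "scene" or "side" or "wrist"; returns a dict with "pixels" (420x560x3 uint8, red, green, blue), "camera_matrix" (3x3 intrinsics, pixels), "R" (3x3) and "t" (3): a world point X has camera coordinates R X + t. Camera axes: x right, y down, z forward; pixel columns grow to the right and rows downward; lengths in mm; the calibration is good to about 2 mm. The wrist camera is an equidistant fisheye: a pixel r from the principal point sees the ray r / f radians off the axis. A picture is of the moment at which its call begins. There is no depth.
- manip.finish_job(): hands the job in; it is judged then, once.
The state is a dict: "time": time; "q": joint angles; "qd": joint speeds; "joint_efforts": joint torques, N m; "tool_pos": TCP position; "eef_rot": TCP orientation; "force": force on the tool from outside, world axes, zero at the start; "wrist_torque": the same for the moment, N m; "gripper_width": opening from 0.0 (shut) to 1.0 (fully open); "grip_force": force on a finger pad.
Only numpy, scipy, OpenCV 4.12 (cv2) and the standard library are available. Lean on these libraries where they do the work, as an engineer would, in place of code of your own. Each camera call takes 0.05 s, during which the arm holds its last target. There are 200 camera calls.

TASK

Press the tile feeder's spring pedal right down to its stop and hold it there for a moment, feeling for the stop rather than forcing it, then let it come back up: the last scent tile slides out onto the open end of the leaning ledge. Take that tile and stand it gently on edge in the one empty slot of the wooden rack, centred and down on the slot's floor. The tiles are brittle, so no knocks and no dropping; leave the two racked tiles and the jar, flask and mortar around where they are.

Things in the scene. Friction and masses are not known exactly. Their poses are not given: they have to be found in the camera images.
- feeder: Fixed pedal-worked tile feeder: 135 x 235 mm base, 130 mm tall. Origin: centre of its underside on the table; +x points to the pedal. Along y runs an aluminium ledge that leans back 0.61 rad from vertical: up the slope is (-0.573, 0, 0.820), its outward normal (0.820, 0, 0.573) in this frame. The foot line of the slope is at x = 35, z = 37 mm. y > 0 is hooded, y < 0 open.
- hood_mouth (a point): On the slope's foot line (feeder x 35, y 0, z 37 mm), where the hood ends. The hood (clear front, roof to 116 mm up the slope, 36 mm through) covers feeder y 0 to 121 mm and holds the last tile; a pusher in it, worked by the pedal, shoves the tile towards -y. Only the full pedal stroke brings the tile wholly out.
- ledge (a point): On the slope's foot line, middle of where a delivered tile stands (feeder y = -49 mm). The open ledge (feeder y -105 to 0) has a back rest up to 62 mm along the slope, a 10 mm front lip and a 30 mm high end stop at y = -100 mm, so the top 38 mm of a delivered tile are free on both faces.
- pedal (a joint): Pedal angle in rad: 0 = up (at rest), 0.38 = down on its stop. A spring returns it; pressed at pedal_pad it takes about 4 N at the start of the stroke and 10 to 18 N near the stop, with the tile's drag.
- pedal_pad (a point): Point to press on top of the ribbed steel pedal plate, on its centre line 90 mm from the hinge; moves with the pedal, dropping about 33 mm over the stroke. The plate is 62 mm wide, 125 mm long, slopes up by 0.38 rad from hinge to free end (feeder +x) at rest and is level at its stop. The hinge lies along feeder y at feeder x 70, y 55, z 40 mm.
- tile: The scent tile in the feeder: loose plain white ceramic plate 10 x 80 x 100 mm (its x, y, z), about 160 g, brittle. Origin: centre of its lower 10 x 80 edge face; x = across its thickness, z = along its 100 mm height, up the slope while on the feeder. Starts under the hood centred at feeder y of about +50 mm; after a full pedal stroke it is centred at about y = -46 mm.
- tile_center (a point): Middle of that tile.
- rack: Fixed wooden rack, 136 (x) x 90 (y) x 52 (z) mm, origin: centre of its underside. Three slots run along its y, at x = -45, 0 and +45 mm, each 14 mm wide, floor 12 mm above the table, walls 40 mm above the floor; slots are open at their ends.
- liner: Thin cork strip 12 x 84 x 2 mm (top 2 mm above its origin) fixed on the floor of the one EMPTY slot of the rack; origin: centre of its underside, which is the middle of the slot's floor. x = across the slot, y = along it. A tile stood on its 80 mm edge here has its middle 52 mm above this origin.
- tile_a: A tile of the same size already standing on edge in another slot; origin: centre of its lower edge. Its top is 112 mm above the table. Leave alone.
- tile_b: The other racked tile, same as tile_a. Leave alone.
- amber_jar: Bystander: amber glass jar with black cap, 60 mm across, 75 mm tall; origin under its centre.
- flask: Bystander: aluminium flask with black cap, 56 mm across, 130 mm tall; origin under its centre.
- mortar: Bystander: white ceramic mortar bowl, 90 mm across, 55 mm tall; origin under its centre.

How it is judged (in metres and radians):
On the way:
1. the pedal is pressed down onto its stop and held there (value of joint pedal above 0.36 rad), for 0.2 s.
At the end, for the whole second after the job is handed in: The feeder's tile rests on edge in the empty slot: its middle within 5 mm of the slot's centre plane, 22 mm of its middle lengthwise, 35 to 56 mm above its floor, faces within 0.12 rad of the slot, at rest; pedal up (under 0.03 rad); racked tiles within 12 mm of their starts (x of tile_center in the frame of liner between -0.005 and 0.005 m and y of tile_center in the frame of liner between -0.022 and 0.022 m and z of tile_center in the frame of liner between 0.035 and 0.056 m and angle between the x axis of tile and the x axis of liner, either way round below 0.12 rad and linear speed of tile below 0.02 m/s and value of joint pedal below 0.03 rad and distance of each of tile_a, tile_b from where it was at the start of the episode below 0.012 m); the robot touches nothing.
It fails at once if the feeder or its pedal is forced with more than 60 N (contact force between the fingers and feeder above 60 N).
It fails at once if the tile is knocked against the rack (more than 45 N) or dropped into it (0.5 m/s within 80 mm of the slot's floor) ((distance between tile and liner below 0.08 m and linear speed of tile above 0.5 m/s) or contact force between tile and rack above 45 N or contact force between tile and liner above 45 N).
It fails at once if a racked tile is shifted by more than 15 mm (distance of any of tile_a, tile_b from where it was at the start of the episode above 0.015 m).
It fails at once if the jar, flask or mortar is shifted by more than 20 mm or tipped (distance of any of amber_jar, flask, mortar from where it was at the start of the episode above 0.02 m or angle between any of amber_jar, flask, mortar's own z axis and vertical above 0.3 rad).
It also fails if it takes over 59 s, if anything falls off the work surface, if the arm or the gripper's body presses on something with over 40 N, if the wrist force passes 120 N, or if a joint passes its speed limit or range.

## Working session

There is one attempt and no reset: what is moved stays moved. The work goes in short steps, Python scripts to look and compute and a tool call to move; the robot and the scene stay as the last step left them, time stands still between calls to the robot, and variables do not carry over. Pictures are saved under pics/ and viewed, at most 10 in all, crops included, and the job is handed in when it is done.

Besides the shell and the picture viewer there is one more tool, called after ">>>" by a JSON object that holds its "op" and its "data". carry_out: Moves the arm, as the interface text tells. Shifts and turns lie within -1 to 1; 1 stands for 0.04 m of shift or 0.08 rad of turn. Its arguments: {"type":"object","properties":{"commands":{"type":"array","items":{"type":"number","minimum":-1,"maximum":1}},"squeeze":{"type":"number"}},"required":["commands"]}

```bash
mkdir -p pics; cat > h.py <<'E'
import numpy as np, cv2
from workcell import manip
def cap(n,f):
    c=manip.capture(n); cv2.imwrite('pics/'+f,cv2.cvtColor(c['pixels'],cv2.COLOR_RGB2BGR))
    np.savez('pics/'+f[:-4]+'.npz',**c); return c
def ld(f): return dict(np.load('pics/'+f+'.npz'))
def plane(c,uv,z):
    K,R,t=np.array(c['camera_matrix']),np.array(c['R']),np.array(c['t'])
    o=-R.T@t; d=R.T@np.linalg.inv(K)@np.array([uv[0],uv[1],1.]); return o+d*(z-o[2])/d[2]
def proj(c,X):
    K,R,t=np.array(c['camera_matrix']),np.array(c['R']),np.array(c['t'])
    p=K@(R@np.array(X,float)+t); return p[:2]/p[2]
def ray(c,uv):
    K,R,t=np.array(c['camera_matrix']),np.array(c['R']),np.array(c['t'])
    d=R.T@np.linalg.inv(K)@np.array([uv[0],uv[1],1.]); return -R.T@t,d/np.linalg.norm(d)
def tri(*prs):
    A=np.zeros((3,3));b=np.zeros(3)
    for c,uv in prs:
        o,d=ray(c,uv);M=np.eye(3)-np.outer(d,d);A+=M;b+=M@o
    X=np.linalg.solve(A,b); return X,[proj(c,X)-uv for c,uv in prs]
E
python3 - <<'E'
from h import *
np.set_printoptions(precision=2,suppress=True)
for n in('scene','side'):
    c=cap(n,n+'0.png'); print(c['camera_matrix'],-c['R'].T@c['t'],c['R'][2])
a=cv2.imread('pics/scene0.png');b=cv2.imread('pics/side0.png')
for k in('scene0','side0'):
    i=cv2.imread(f'pics/{k}.png');cv2.imwrite(f'pics/{k}v.png',cv2.resize(i,(800,600),interpolation=cv2.INTER_CUBIC))
print(manip.observe())
E
```

```text
[[387.62   0.   280.08]
 [  0.   387.62 205.06]
 [  0.     0.     1.  ]] [1202.42  127.35 1010.92] [-0.54 -0.08 -0.83]
[[441.83   0.   282.32]
 [  0.   441.83 200.79]
 [  0.     0.     1.  ]] [ 387.46 -943.45  697.99] [ 0.16  0.84 -0.51]
{'time': 0.1, 'q': array([-3.82, 17.21, 87.18,  0.  , 75.67, -3.82]), 'qd': array([ 0.1 , -0.09, -0.02, -0.01,  0.1 ,  0.05]), 'joint_efforts': array([  0.  , -53.26, -35.33,   0.07,   0.02,  -0.  ]), 'tool_pos': array([549.78,   0.  , 204.95]), 'eef_rot': array([[ 0.,  1., -0.],
       [ 1., -0.,  0.],
       [ 0., -0., -1.]]), 'force': array([-0.29, -0.19, -0.25]), 'wrist_torque': array([-0.07,  0.01, -0.03]), 'grip_force': 0.0, 'gripper_width': 1.0000312749033058}
```

View pics/scene0v.png

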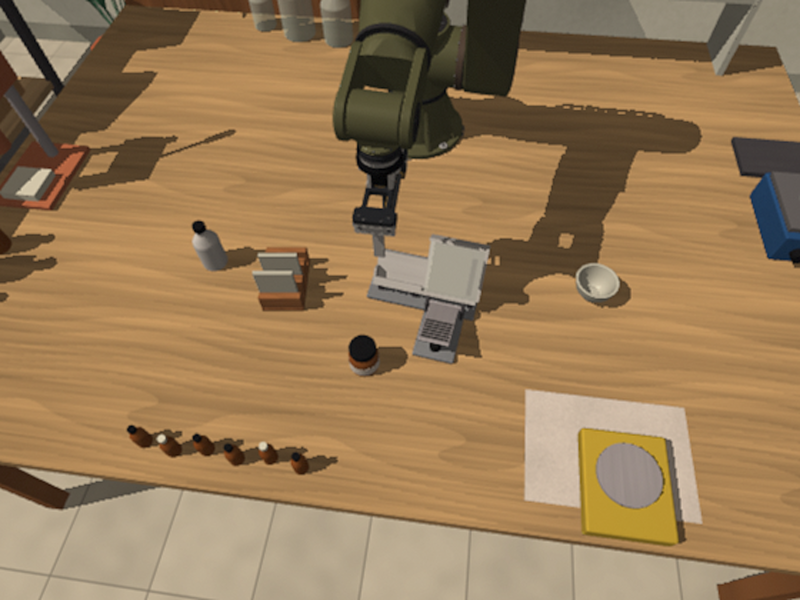

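View pics/side0v.png

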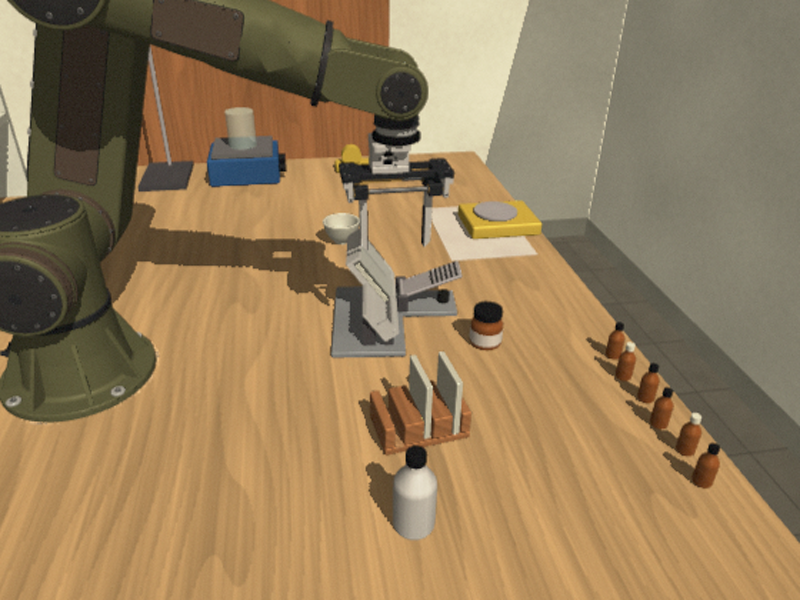

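Both views show the layout. In the scene view (800 px scale) the feeder is at about (430,280), with its pedal at (438,325) towards +x. The rack is at (283,278) with its empty slot on the robot side, the flask at (208,245), the jar at (363,355) and the mortar at (597,283). I'll zoom in to get corners.

```bash
python3 - <<'E'
from h import *
a=cv2.imread('pics/scene0.png')[155:260,165:350];a=cv2.resize(a,None,fx=4.3,fy=4.3,interpolation=cv2.INTER_CUBIC)
b=cv2.imread('pics/side0.png')[165:325,225:345];b=cv2.resize(b,None,fx=3.75,fy=3.75,interpolation=cv2.INTER_CUBIC)
for im,x0,y0,s in((a,165,155,4.3),(b,225,165,3.75)):
    for x in range(x0-x0%20+20,x0+200,20):
        X=int((x+.5-x0)*s)
        if X<im.shape[1]: cv2.line(im,(X,0),(X,6),(0,0,255),1);cv2.putText(im,str(x),(X+2,10),0,.35,(0,0,255))
    for y in range(y0-y0%20+20,y0+200,20):
        Y=int((y+.5-y0)*s)
        if Y<im.shape[0]: cv2.line(im,(0,Y),(6,Y),(0,0,255),1);cv2.putText(im,str(y),(8,Y+4),0,.35,(0,0,255))
cv2.imwrite('pics/c1.png',a);cv2.imwrite('pics/c2.png',b);print(a.shape,b.shape)
E
```

```text
(452, 796, 3) (600, 450, 3)
```

View pics/c1.png

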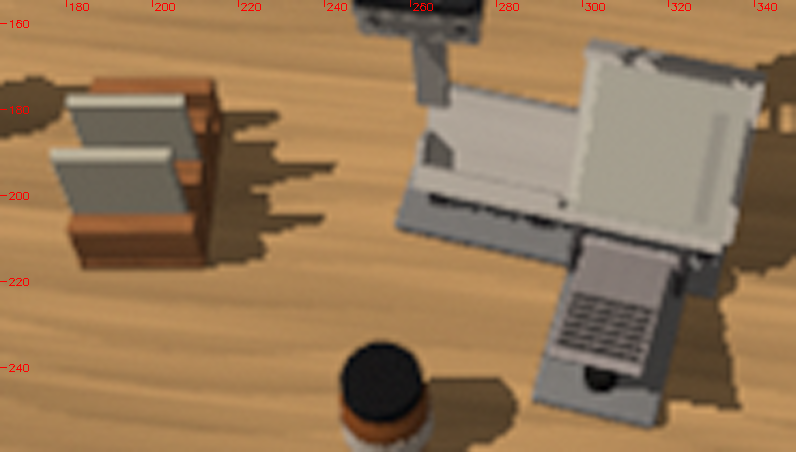

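View pics/c2.png

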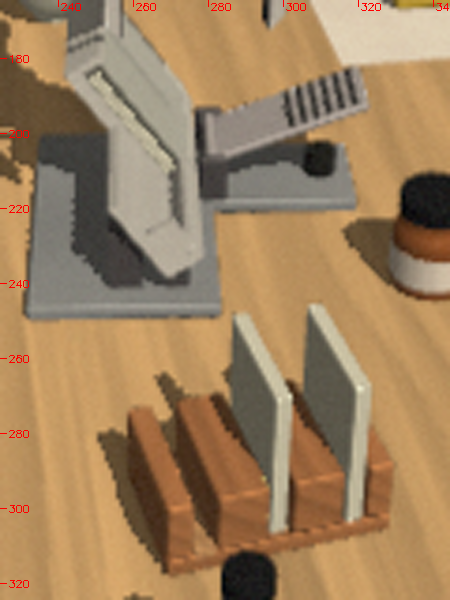

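Scene crop: rack front face corners at about (83,269) and (208,269), feeder base front-left at (397,230). Side crop: feeder base near corners at (27,316) and (216,318), rack near corners at (170,573) and (388,523). The empty slot is the robot-side one. Next I fit x, y and yaw to these corners.

```bash
python3 - <<'E'
from h import *
from scipy.optimize import least_squares
np.set_printoptions(precision=2,suppress=True)
S,D=ld('scene0'),ld('side0')
s=lambda u,v:np.array([u/4.3+165-.5,v/4.3+155-.5]); d=lambda u,v:np.array([u/3.75+225-.5,v/3.75+165-.5])
def fit(name,pts,x0):
    def W(p,P): c,sn=np.cos(p[2]),np.sin(p[2]); return [p[0]+c*P[0]-sn*P[1],p[1]+sn*P[0]+c*P[1],P[2]]
    f=lambda p:np.concatenate([proj(c,W(p,P))-uv for c,P,uv in pts])
    r=least_squares(f,x0,loss='soft_l1',x_scale=[100,100,1]); print(name,r.x);print(r.fun.reshape(-1,2) if 0 else f(r.x).reshape(-1,2)); return r.x
F=fit('feeder',[(S,(67.5,-117.5,0),s(397,231)),(S,(67.5,117.5,0),s(715,300)),(D,(-67.5,-117.5,0),d(27,316)),(D,(67.5,-117.5,0),d(216,318)),
 (S,(186,24,86.4),s(553,352)),(S,(186,86,86.4),s(640,375)),(D,(186,24,86.4),d(368,103))],[560,80,-.1])
R=fit('rack',[(S,(68,-45,0),s(83,269)),(S,(68,45,0),s(208,269)),(S,(68,-45,52),s(68,215)),(S,(68,45,52),s(195,215)),
(S,(50,-40,112),s(55,160)),(S,(50,40,112),s(172,160)),(S,(5,-40,112),s(72,107)),(S,(5,40,112),s(187,107)),
(D,(-68,-45,0),d(170,573)),(D,(68,-45,0),d(388,523)),(D,(50,-40,112),d(370,388)),(D,(5,-40,112),d(291,397)),(D,(50,40,112),d(320,312))],[560,-150,0])
c,sn=np.cos(F[2]),np.sin(F[2]);M=np.array([[c,-sn,0],[sn,c,0],[0,0,1]])
for n,P in dict(pad=(153.6,55,73.4),paddown=(160,55,40),ledge=(35,-49,37),tiletopback=(-22.3,-46,119),lip=(43,-46,43)).items(): print(n,M@P+[F[0],F[1],0])
c,sn=np.cos(R[2]),np.sin(R[2]);print('slot',R[0]-45*c,R[1]-45*sn)
E
```

```text
feeder [510.71  82.47  -0.13]
[[ 0.38 -0.5 ]
 [ 0.89 -0.15]
 [-1.36  1.87]
 [ 0.53  0.43]
 [-0.57  0.52]
 [ 1.62  0.31]
 [ 0.5   1.16]]
rack [ 552.35 -223.62    0.11]
[[-0.03  0.09]
 [ 0.06  0.54]
 [-0.41  3.44]
 [ 0.32  3.89]
 [ 0.62 -0.46]
 [ 1.28 -0.07]
 [-0.71 -0.7 ]
 [-0.18 -0.35]
 [-1.47  1.75]
 [ 0.19  2.81]
 [-0.24 -0.96]
 [ 0.2   0.37]
 [ 0.19 -3.07]]
pad [670.1  117.29  73.4 ]
paddown [676.45 116.47  40.  ]
ledge [539.12  29.38  37.  ]
tiletopback [482.68  39.72 119.  ]
lip [547.44  31.33  43.  ]
slot 507.60878175761786 -228.4415361021964
```

>>> {"op": "carry_out", "data": {"commands": [0, 0.35, 0.38, 0, 0, 0, 0.35, 0.38, 0, 0, 0, 0.35, 0.38, 0, 0, 0, 0.35, 0.38, 0, 0, 0, 0.35, 0.38, 0, 0, 0, 0.35, 0.38, 0, 0, 0, 0.35, 0.38, 0, 0, 0, 0.49, 0.4, 0, 0, 0, 0, 0, 0.9, 0.8, 0, 0, 0, 0.9, 0.8, 0, 0, 0, 0.7, 0, 0, 0, 0, 0, 0], "squeeze": 5}}

```text
time: 1.1
tool_pos: [669.5, 117.3, 98.4]
eef_rot: [[0.128, 0.992, -0.01], [0.992, -0.128, -0.001], [-0.003, -0.01, -1.0]]
force: [-0.3, 0.2, -0.5]
gripper_width: 0.186
grip_force: 0.0
```

```bash
python3 - <<'E'
from h import *
o=manip.observe();print(o['time'],o['tool_pos'],o['eef_rot'].round(3),o['force'],o['gripper_width'])
c=cap('side','s1.png');cap('scene','t1.png')
b=cv2.resize(cv2.imread('pics/s1.png')[120:270,225:345],None,fx=3.5,fy=3.5,interpolation=2)
a=cv2.resize(cv2.imread('pics/t1.png')[150:270,250:350],None,fx=3.5,fy=3.5,interpolation=2)
m=np.zeros((525,770,3),np.uint8);m[:525,:420]=b;m[:420,420:]=a;cv2.imwrite('pics/v1.png',m)
E
```

```text
1.1 [669.4694285  117.32556022  98.3671162 ] [[ 0.128  0.992 -0.01 ]
 [ 0.992 -0.128 -0.001]
 [-0.003 -0.01  -1.   ]] [-0.31341186  0.21006106 -0.46203948] 0.18626243566063025
```

View pics/v1.png

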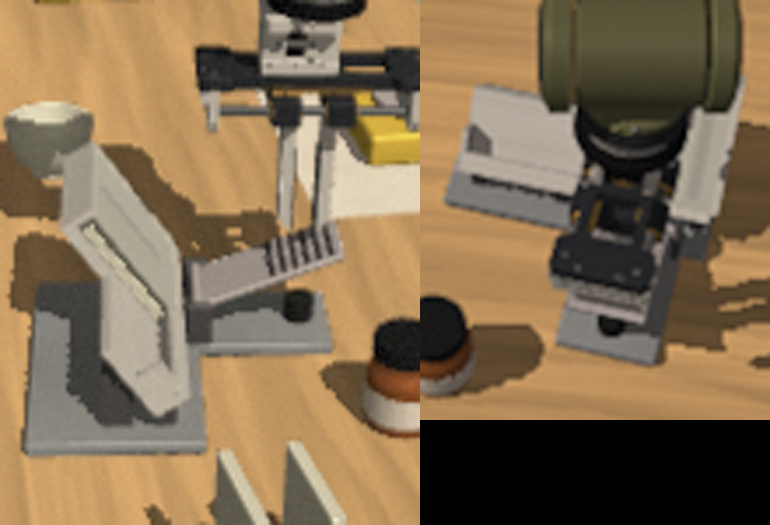

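>>> {"op": "carry_out", "data": {"commands": [0, 0, 0, 0, 0, 0, 0, 0, 0, 0, 0, 0, 0, 0.2, 0, 0, 0, 0, 0.2, 0, 0, 0, 0, 0.15, 0, 0, 0, 0, 0.1, 0, 0, 0, 0, 0, 0]}}

```text
time: 1.78
tool_pos: [672.1, 117.5, 78.5]
eef_rot: [[0.128, 0.992, -0.001], [0.992, -0.128, -0.0], [-0.0, -0.001, -1.0]]
force: [-1.2, 0.2, 1.7]
gripper_width: 0.005
grip_force: 1.1
```

>>> {"op": "carry_out", "data": {"commands": [0, 0, 0, 0.08, 0, 0, 0, 0, 0.08, 0, 0, 0, 0.02, 0.08, 0, 0, 0, 0.02, 0.08, 0, 0, 0, 0.02, 0.08, 0, 0, 0, 0.02, 0.08, 0, 0, 0, 0.02, 0.08, 0, 0, 0, 0, 0.08, 0]}}

```text
time: 2.45
tool_pos: [678.2, 116.9, 55.9]
eef_rot: [[0.128, 0.992, 0.005], [0.992, -0.128, 0.0], [0.001, 0.005, -1.0]]
force: [5.8, -1.7, 10.7]
gripper_width: 0.007
grip_force: 5.2
```

>>> {"op": "carry_out", "data": {"commands": [0, 0, 0, 0.06, 0, 0, 0, 0, 0.05, 0, 0, 0, 0, 0.05, 0, 0, 0, 0, 0.04, 0, 0, 0, 0, 0, 0]}}

```text
time: 2.87
tool_pos: [678.8, 116.8, 48.3]
eef_rot: [[0.128, 0.992, 0.007], [0.992, -0.128, 0.0], [0.001, 0.007, -1.0]]
force: [6.6, -1.3, 9.0]
gripper_width: 0.002
grip_force: 4.6
```

>>> {"op": "carry_out", "data": {"commands": [0, 0, 0, 0.05, 0, 0, 0, 0, 0.04, 0, 0, 0, 0, 0, 0]}}

```text
time: 3.12
tool_pos: [678.8, 116.8, 44.7]
eef_rot: [[0.128, 0.992, 0.007], [0.992, -0.128, 0.0], [0.001, 0.007, -1.0]]
force: [6.4, -2.5, 8.8]
gripper_width: 0.005
grip_force: 4.5
```

>>> {"op": "carry_out", "data": {"commands": [0, 0, 0, 0.04, 0, 0, 0, 0, 0.04, 0, 0, 0, 0, 0, 0]}}

```text
time: 3.37
tool_pos: [679.0, 116.9, 43.3]
eef_rot: [[0.128, 0.992, 0.008], [0.992, -0.128, 0.0], [0.001, 0.008, -1.0]]
force: [-0.1, -3.2, 22.0]
gripper_width: 0.006
grip_force: 11.2
```

>>> {"op": "carry_out", "data": {"commands": [0, 0, 0, 0.03, 0, 0, 0, 0, 0, 0, 0, 0, 0, 0, 0, 0, 0, 0, 0, 0, 0, 0, 0, 0, 0, 0, 0, 0, 0, 0]}}

```text
time: 3.87
tool_pos: [679.0, 116.9, 43.0]
eef_rot: [[0.128, 0.992, 0.008], [0.992, -0.128, 0.0], [0.001, 0.008, -1.0]]
force: [-4.0, -3.7, 31.0]
gripper_width: 0.006
grip_force: 15.2
```

```bash
python3 - <<'E'
from h import *
cap('side','s2.png');cap('scene','t2.png')
b=cv2.resize(cv2.imread('pics/s2.png')[160:270,225:345],None,fx=3.5,fy=3.5,interpolation=2)
a=cv2.resize(cv2.imread('pics/t2.png')[150:260,250:350],None,fx=3.5,fy=3.5,interpolation=2)
cv2.imwrite('pics/v2.png',np.hstack([b,a]))
E
```

```text
(no output)
```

View pics/v2.png

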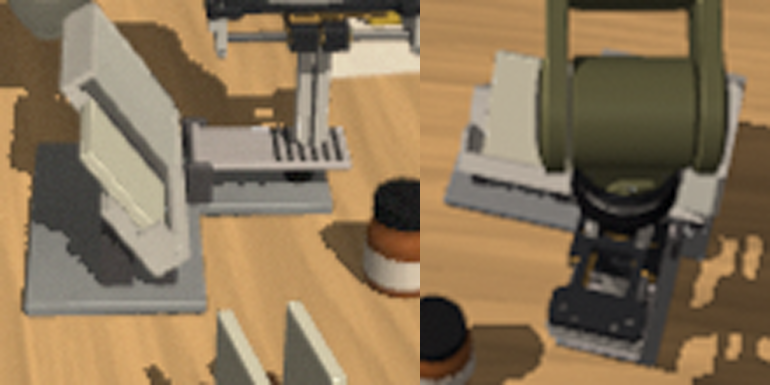

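The pedal plate is level on its stop and the tile is fully out on the open ledge. I release it slowly.

>>> {"op": "carry_out", "data": {"commands": [0, 0, 0, -0.1, 0, 0, 0, 0, -0.1, 0, 0, 0, 0, -0.1, 0, 0, 0, 0, -0.1, 0, 0, 0, 0, -0.1, 0, 0, 0, 0, -0.1, 0, 0, 0, 0, -0.1, 0, 0, 0, 0, -0.15, 0, 0, 0, 0, -0.2, 0, 0, 0, 0, -0.6, 0, 0, 0, 0, -0.9, 0, 0, 0, 0, -0.9, 0]}}

```text
time: 4.97
tool_pos: [676.0, 116.9, 176.7]
eef_rot: [[0.128, 0.992, -0.001], [0.992, -0.128, -0.0], [-0.0, -0.001, -1.0]]
force: [0.3, 0.3, 1.0]
gripper_width: 0.006
grip_force: 0.0
```

>>> {"op": "carry_out", "data": {"commands": [0.6, 0, 0, -0.8, 0, 0.6, -0.3, -0.5, 0, 0, 0.6, -0.3, -0.5, 0, 0, 0.6, -0.3, -0.5, 0, 0, 0.6, -0.3, -0.5, 0, 0, 0.6, -0.3, -0.5, 0, 0, 0.6, -0.3, -0.5, 0, 0, 0.6, -0.3, -0.5, 0, 0, 0.6, -0.3, -0.5, 0, 0, 0.6, -0.1, -0.2, 0, 0, 0.6, 0, 0, 0, 0]}}

```text
time: 5.88
tool_pos: [496.4, 38.9, 208.7]
eef_rot: [[0.128, 0.992, 0.001], [0.992, -0.128, -0.0], [0.0, 0.001, -1.0]]
force: [0.4, -0.4, 1.0]
gripper_width: 0.599
grip_force: 0.0
```

```bash
python3 - <<'E'
from h import *
np.set_printoptions(precision=2,suppress=True)
o=manip.observe();print(o['time'],o['tool_pos'],o['force'],o['gripper_width'])
for n in('side','scene','wrist'): c=cap(n,n+'3.png')
print(c['camera_matrix'],-c['R'].T@c['t'],c['R'])
b=cv2.resize(cv2.imread('pics/side3.png')[140:250,225:345],None,fx=3.3,fy=3.3,interpolation=2)
b=cv2.copyMakeBorder(b,0,600-b.shape[0],0,0,0)
w=cv2.imread('pics/wrist3.png');w=cv2.resize(w,(404,303));a=cv2.resize(cv2.imread('pics/scene3.png')[150:240,240:361],(404,297),interpolation=2)
cv2.imwrite('pics/v3.png',np.hstack([b,np.vstack([w,a])]))
E
```

```text
5.8833 [496.39  38.92 208.72] [ 0.41 -0.37  0.98] 0.5985919984628348
[[325.19   0.   279.54]
 [  0.   325.19 214.54]
 [  0.     0.     1.  ]] [506.32 111.62 388.56] [[ 0.99 -0.13  0.  ]
 [-0.12 -0.96  0.25]
 [-0.03 -0.25 -0.97]]
```

View pics/v3.png

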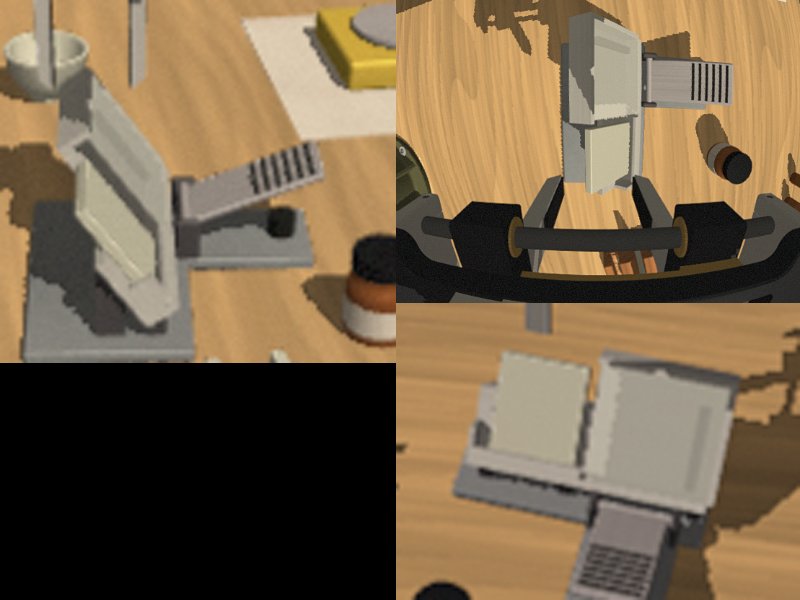

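Side crop: the pedal is back up. The tile lies against the slope with its top near corner around (78,208). In the scene crop its top corners are at (503,352) and (590,368). I'll check the predicted corners against these.

```bash
python3 - <<'E'
from h import *
np.set_printoptions(precision=1,suppress=True)
S,D=ld('scene3'),ld('side3')
c,s=np.cos(-.13),np.sin(-.13);M=np.array([[c,-s,0],[s,c,0],[0,0,1]]);o=np.array([510.7,82.5,0])
for y in(-86,-6):
  for u in(0,100):
    for n in(0,10):
      P=M@np.array([35-.573*u+.82*n,y,37+.82*u+.573*n])+o
      print(y,u,n,P,'scene',(proj(S,P)-[240,150]+.5)*3.339+[396,303],'side',(proj(D,P)-[225,140]+.5)*3.3)
E
```

```text
-86 0 0 [534.3  -7.3  37. ] scene [495.8 453.8] side [149.4 302.7]
-86 0 10 [542.4  -8.4  42.7] scene [493.1 457.4] side [159.8 296.6]
-86 100 0 [477.4   0.1 119. ] scene [510.2 349.8] side [ 74.1 215. ]
-86 100 10 [485.6  -0.9 124.7] scene [507.5 352.6] side [ 84.8 208.5]
-6 0 0 [544.6  72.   37. ] scene [580.4 472. ] side [147.1 247.9]
-6 0 10 [552.8  71.   42.7] scene [578.4 475.7] side [156.9 242. ]
-6 100 0 [487.8  79.4 119. ] scene [597.9 367.4] side [ 76.1 163.3]
-6 100 10 [495.9  78.4 124.7] scene [595.9 370.5] side [ 86.1 157. ]
```

>>> {"op": "carry_out", "data": {"commands": [0.6, -0.13, 0, 0.3, 0, 0.6, 0, 0, 0.4, 0, 0.6, 0, 0, 0.4, 0, 0.6, 0, 0, 0.4, 0, 0.5, 0, 0, 0.4, 0, 0.45, 0, 0, 0.4, 0, 0.4, 0, 0, 0.3, 0, 0.4, 0, 0, 0, 0, 0.4, 0, 0, 0, 0, 0.4, 0, 0, 0, 0], "squeeze": 5}}

```text
time: 6.87
tool_pos: [497.0, 34.4, 104.4]
eef_rot: [[0.127, 0.992, 0.001], [0.992, -0.127, 0.0], [0.0, 0.001, -1.0]]
force: [-0.4, -0.4, 0.1]
gripper_width: 0.401
grip_force: 0.0
```

>>> {"op": "carry_out", "data": {"commands": [0.39, 0, 0.06, 0, 0, 0.39, 0, 0.06, 0, 0, 0.38, 0, 0.06, 0, 0, 0.38, 0, 0.06, 0, 0, 0.37, 0, 0.06, 0, 0, 0.36, 0, 0.06, 0, 0, 0.35, 0, 0.06, 0, 0, 0.34, 0, 0.06, 0, 0, 0.34, 0, 0.06, 0, 0, 0.34, 0, 0, 0, 0]}}

```text
time: 7.7
tool_pos: [518.1, 31.3, 103.8]
eef_rot: [[0.128, 0.992, 0.0], [0.992, -0.128, -0.0], [-0.0, 0.0, -1.0]]
force: [-0.6, -1.0, 0.1]
gripper_width: 0.345
grip_force: 0.2
```

```bash
python3 - <<'E'
from h import *
cap('side','side4.png');cap('scene','scene4.png')
b=cv2.resize(cv2.imread('pics/side4.png')[140:250,225:345],None,fx=3.3,fy=3.3,interpolation=2)
a=cv2.resize(cv2.imread('pics/scene4.png')[150:260,240:361],(399,363),interpolation=2)
cv2.imwrite('pics/v4.png',np.hstack([b,a]))
E
```

```text
(no output)
```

View pics/v4.png

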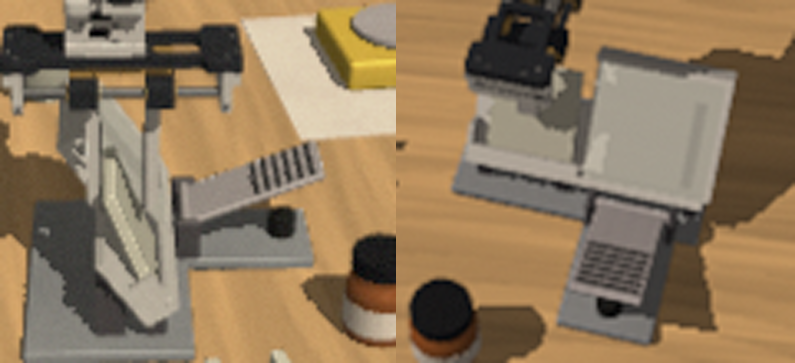

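The tile has swung partly upright between the fingers (side crop, near edge from (110,150) to (150,280)) with almost no force. I continue.

>>> {"op": "carry_out", "data": {"commands": [0.33, 0, 0.06, 0, 0, 0.32, 0, 0.06, 0, 0, 0.31, 0, 0.06, 0, 0, 0.3, 0, 0.06, 0, 0, 0.29, 0, 0.06, 0, 0, 0.28, 0, 0.05, 0, 0, 0.28, 0, 0, 0, 0]}}

```text
time: 8.38
tool_pos: [532.0, 29.6, 103.8]
eef_rot: [[0.128, 0.992, 0.0], [0.992, -0.128, -0.0], [-0.0, 0.0, -1.0]]
force: [0.0, -0.0, -0.7]
gripper_width: 0.279
grip_force: 0.1
```

>>> {"op": "carry_out", "data": {"commands": [0.26, 0, 0.05, 0, 0, 0.24, 0, 0.05, 0, 0, 0.22, 0, 0.05, 0, 0, 0.2, 0, 0.04, 0, 0, 0.18, 0, 0.02, 0, 0, 0.18, 0, 0, 0, 0]}}

```text
time: 8.88
tool_pos: [540.1, 28.6, 103.8]
eef_rot: [[0.128, 0.992, 0.0], [0.992, -0.128, 0.0], [0.0, 0.0, -1.0]]
force: [-1.0, 0.6, -1.2]
gripper_width: 0.177
grip_force: 0.0
```

>>> {"op": "carry_out", "data": {"commands": [0.16, 0, 0.02, 0, 0, 0.14, 0, 0.02, 0, 0, 0.12, 0, 0.01, 0, 0, 0.1, 0, 0, 0, 0, 0.05, 0, 0, 0, 0, 0.05, 0, 0, 0, 0, 0.05, 0, 0, 0, 0], "squeeze": 8}}

```text
time: 9.47
tool_pos: [541.7, 28.4, 103.8]
eef_rot: [[0.128, 0.992, -0.001], [0.992, -0.128, 0.0], [-0.0, -0.001, -1.0]]
force: [-4.0, 0.9, 1.2]
gripper_width: 0.112
grip_force: 8.0
```

>>> {"op": "carry_out", "data": {"commands": [0.05, 0, 0, 0, 0, 0.05, 0, 0, -0.05, 0, 0.05, 0, 0, -0.1, 0, 0.05, 0, 0, -0.1, 0, 0.05, 0, 0, 0, 0], "squeeze": 20}}

```text
time: 9.88
tool_pos: [542.3, 28.3, 114.7]
eef_rot: [[0.128, 0.992, 0.001], [0.992, -0.128, -0.0], [0.0, 0.001, -1.0]]
force: [-1.2, 0.2, -1.3]
gripper_width: 0.11
grip_force: 20.0
```

>>> {"op": "carry_out", "data": {"commands": [0.05, 0, 0, -0.2, 0, 0.05, 0, 0, -0.4, 0, 0.05, 0, 0, -0.6, 0, 0.05, 0, 0, -0.8, 0, 0.05, 0, 0, -0.8, 0, 0.05, 0, 0, -0.5, 0, 0.05, 0, 0, -0.2, 0, 0.05, 0, 0, 0, 0, 0.05, 0, 0, 0, 0]}}

```text
time: 10.63
tool_pos: [541.7, 28.3, 252.9]
eef_rot: [[0.128, 0.992, -0.001], [0.992, -0.128, -0.0], [-0.0, -0.001, -1.0]]
force: [-0.7, -0.3, -2.0]
gripper_width: 0.107
grip_force: 20.0
```

```bash
python3 - <<'E'
from h import *
np.set_printoptions(precision=1,suppress=True)
for n in('side','scene','wrist'): cap(n,n+'5.png')
b=cv2.resize(cv2.imread('pics/side5.png')[80:240,225:345],None,fx=3.3,fy=3.3,interpolation=2)
b=cv2.copyMakeBorder(b,0,600-b.shape[0],0,0,0)
w=cv2.resize(cv2.imread('pics/wrist5.png'),(400,300));a=cv2.resize(cv2.imread('pics/scene5.png')[110:230,160:320],(400,300),interpolation=2)
cv2.imwrite('pics/v5.png',np.hstack([b,np.vstack([w,a])]))
E
```

```text
(no output)
```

View pics/v5.png

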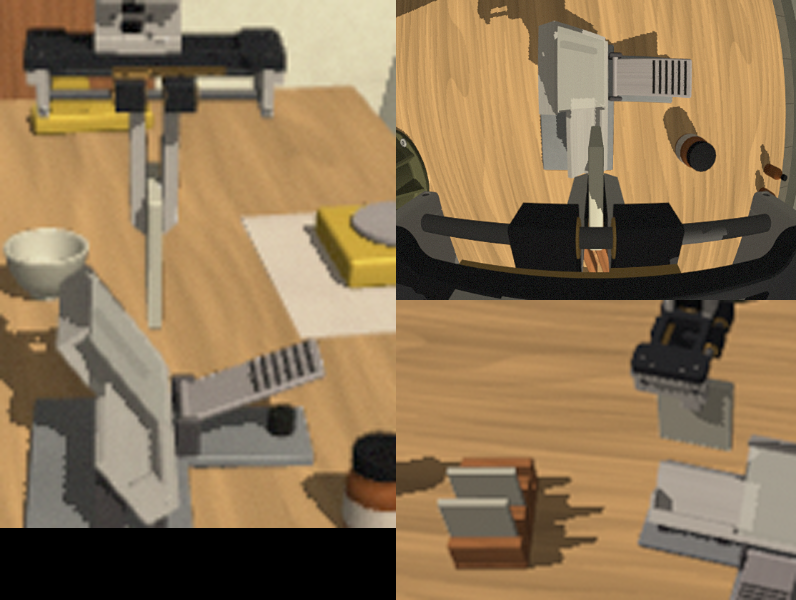

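The tile hangs upright and square in the grip; in the side crop its edge runs from (155,178) to (155,327), with the fingertips about 36 mm below its top. Now I carry it so that the wrist camera looks down on the rack.

>>> {"op": "carry_out", "data": {"commands": [0.05, -0.3, 0.05, -0.2, 0, 0.05, -0.6, 0.1, 0, 0, 0.05, -0.8, 0.13, 0, 0, 0.05, -0.8, 0.13, 0, 0, 0.05, -0.8, 0.13, 0, 0, 0.05, -0.8, 0.13, 0, 0, 0.05, -0.8, 0.13, 0, 0, 0.05, -0.8, 0.13, 0, 0, 0.05, -0.8, 0.13, 0, 0, 0.05, -0.6, 0.1, 0, 0, 0.05, -0.4, 0, 0, 0, 0.05, -0.1, 0, 0, 0]}}

```text
time: 11.78
tool_pos: [548.2, -281.7, 261.2]
eef_rot: [[0.13, 0.992, -0.001], [0.992, -0.13, 0.0], [0.0, -0.001, -1.0]]
force: [0.8, 0.3, -1.7]
gripper_width: 0.102
grip_force: 20.0
```

>>> {"op": "carry_out", "data": {"commands": [0.05, 0, 0, 0, 0, 0.05, 0, 0, 0, 0]}}

```text
time: 11.95
tool_pos: [549.1, -278.4, 261.9]
eef_rot: [[0.127, 0.992, -0.0], [0.992, -0.127, 0.0], [0.0, -0.0, -1.0]]
force: [0.8, -1.2, -1.5]
gripper_width: 0.108
grip_force: 20.0
```

```bash
python3 - <<'E'
from h import *
np.set_printoptions(precision=1,suppress=True)
S5=ld('scene5')
print('tile bottom', plane(S5,(265.9,165.5),189),plane(S5,(293.5,169.5),189))
for n in('side','wrist'): c=cap(n,n+'6.png')
w=cv2.imread('pics/wrist6.png'); 
# predicted rack corners in wrist
def pw(c,X):
    p=c['R']@np.array(X,float)+c['t'];r=np.hypot(p[0],p[1]);th=np.arctan2(r,p[2]);K=c['camera_matrix']
    return K[:2,2]+K[0,0]*th*p[:2]/r
print(pw(c,(552,-224,52)),-c['R'].T@c['t'])
u,v=pw(c,(552,-224,52)).astype(int)
x0,y0=u-80,v-75
cr=cv2.resize(w[max(y0,0):y0+150,max(x0,0):x0+160],None,fx=4,fy=4,interpolation=2)
print(x0,y0);cv2.imwrite('pics/v6.png',cr[:600])
E
```

```text
tile bottom [543.9 -10.  189. ] [548.4  66.1 189. ]
[276.5 147.6] [ 557.9 -205.9  442.2]
196 72
```

View pics/v6.png

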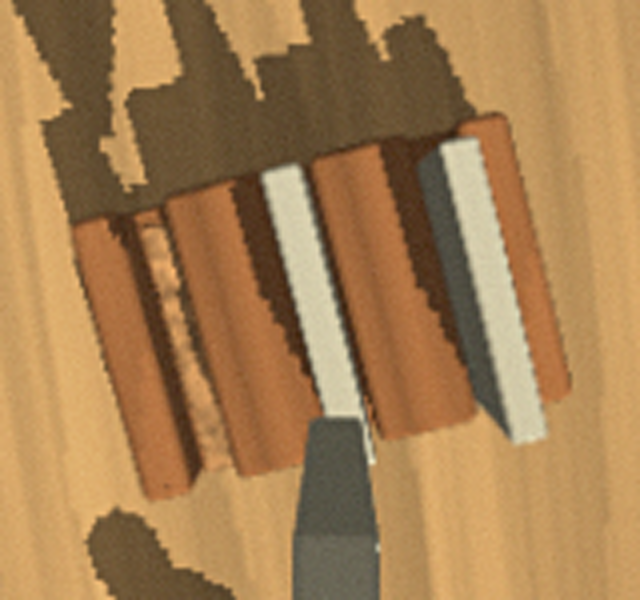

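The wrist crop shows the rack from above. The empty slot with the cork lies between the wall edges (108,217)-(190,490) and (168,200)-(242,475). I fit the rack pose from these rim corners at z = 52.

```bash
cat >> h.py <<'E'
def wray(c,uv,z):
    K=c['camera_matrix'];d=(np.array(uv,float)-K[:2,2])/K[0,0];th=np.hypot(*d)
    v=np.array([*(d/th*np.sin(th)),np.cos(th)]);v=c['R'].T@v;o=-c['R'].T@c['t'];return o+v*(z-o[2])/v[2]
E
python3 - <<'E'
from h import *
np.set_printoptions(precision=1,suppress=True)
c=ld('wrist6')
L=[((74,226),(-68,45)),((148,499),(-68,-45)),((108,217),(-52,45)),((191,489),(-52,-45)),((168,200),(-38,45)),((242,475),(-38,-45)),
((233,182),(-7,45)),((312,160),(7,45)),((386,438),(7,-45)),((380,145),(38,45)),((476,415),(38,-45)),((507,115),(68,45)),((570,388),(68,-45))]
W=np.array([wray(c,(u/4+196-.4,v/4+72-.4),52)[:2] for (u,v),_ in L]);P=np.array([p for _,p in L],float)
w0,p0=W.mean(0),P.mean(0);A=W-w0;B=P-p0
a=np.arctan2((B[:,0]*A[:,1]-B[:,1]*A[:,0]).sum(),(A*B).sum());R=np.array([[np.cos(a),-np.sin(a)],[np.sin(a),np.cos(a)]])
o=w0-R@p0;print('yaw',a,'rack',o,'slot',R@[-45,0]+o);print((W-(P@R.T+o))@R)
print('tile top pts',[wray(c,(u/4+196-.4,v/4+72-.4),112)[:2] for u,v in((262,172),(305,165),(440,145),(480,140),(515,442),(547,432))])
E
```

```text
yaw 0.14058168633007848 rack [ 550.4 -224.9] slot [ 505.8 -231.2]
[[ 4.  -0.5]
 [ 1.8  2.8]
 [-1.3 -1. ]
 [-0.4  2.2]
 [ 3.5 -1.4]
 [ 1.9  2.2]
 [-7.4 -1.7]
 [ 2.9 -1.7]
 [ 2.2  1.5]
 [-7.5 -2.6]
 [-0.6  1.3]
 [ 1.5 -3.2]
 [-0.6  2. ]]
tile top pts [array([ 541.9, -185.9]), array([ 552.8, -185.6]), array([ 587. , -184.6]), array([ 597.2, -184.4]), array([ 597.4, -262.4]), array([ 605.9, -260.8])]
```

```bash
python3 - <<'E'
from h import *
np.set_printoptions(precision=1,suppress=True)
c=ld('wrist6')
f=lambda u,v,z:wray(c,(u/4+196-.4,v/4+72-.4),z)[:2]
E={'w1o':((74,226),(148,499),52),'w1i':((108,217),(191,489),52),'w2l':((168,200),(242,475),52),'w3l':((312,160),(386,438),52),'w4r':((507,115),(570,388),52),'tbR':((480,140),(547,432),112),'tbL':((440,145),(515,442),112),'taL':((262,172),(324,418),112),'corkL':((140,218),(205,468),14)}
for k,(a,b,z) in E.items():
    A,B=f(*a,z),f(*b,z);d=A-B;print(k,A,B,'yaw %.3f'%-np.arctan2(d[0],d[1]),'len %.0f'%np.hypot(*d), 'x@y=-225: %.1f'%(B[0]+d[0]*(-225-B[1])/d[1]))
# subpixel edges: rows across, rectified top-down at z=52 rotated by yaw .125
yaw=.125;g=np.mgrid[-40:41:1,-80:81:.5];ys,xs=g
X=550.4+np.cos(yaw)*xs-np.sin(yaw)*ys;Y=-224.9+np.sin(yaw)*xs+np.cos(yaw)*ys
P=np.stack([X,Y,np.full_like(X,52)],-1)@c['R'].T+c['t'];r=np.hypot(P[...,0],P[...,1]);th=np.arctan2(r,P[...,2]);K=c['camera_matrix']
m=(K[:2,2]+K[0,0]*(th/r)[...,None]*P[...,:2]).astype(np.float32)
im=cv2.remap(c['pixels'],m[...,0],m[...,1],cv2.INTER_LINEAR).astype(float)
for lo,hi in((50,80),(0,25),(25,50)):
    p=im[lo:hi].mean(0);print(lo,[(round(xs[0,i],1),*p[i].astype(int)) for i in range(10,110,4)])
E
```

```text
w1o [ 480.7 -189.8] [ 490.7 -276. ] yaw 0.115 len 87 x@y=-225: 484.8
w1i [ 491.4 -188.8] [ 504.4 -274.6] yaw 0.150 len 87 x@y=-225: 496.9
w2l [ 510.1 -186.5] [ 520.6 -272.4] yaw 0.122 len 86 x@y=-225: 514.8
w3l [ 554.1 -180.6] [ 565.5 -266.7] yaw 0.132 len 87 x@y=-225: 560.0
w4r [ 613.3 -173.8] [ 623.1 -258.1] yaw 0.115 len 85 x@y=-225: 619.3
tbR [ 597.2 -184.4] [ 605.9 -260.8] yaw 0.114 len 77 x@y=-225: 601.9
tbL [ 587.  -184.6] [ 597.4 -262.4] yaw 0.132 len 78 x@y=-225: 592.4
taL [ 541.9 -185.9] [ 549.3 -250.2] yaw 0.114 len 65 x@y=-225: 546.4
corkL [ 495.5 -189.1] [ 505.  -274.8] yaw 0.110 len 86 x@y=-225: 499.4
50 [(np.float64(-75.0), np.int64(220), np.int64(173), np.int64(109)), (np.float64(-73.0), np.int64(219), np.int64(171), np.int64(108)), (np.float64(-71.0), np.int64(218), np.int64(170), np.int64(106)), (np.float64(-69.0), np.int64(218), np.int64(170), np.int64(107)), (np.float64(-67.0), np.int64(146), np.int64(109), np.int64(67)), (np.float64(-65.0), np.int64(154), np.int64(98), np.int64(56)), (np.float64(-63.0), np.int64(174), np.int64(111), np.int64(64)), (np.float64(-61
[... 3686 characters left out ...]
at64(-47.0), np.int64(85), np.int64(54), np.int64(30)), (np.float64(-45.0), np.int64(151), np.int64(107), np.int64(64)), (np.float64(-43.0), np.int64(196), np.int64(142), np.int64(88)), (np.float64(-41.0), np.int64(193), np.int64(140), np.int64(86)), (np.float64(-39.0), np.int64(124), np.int64(90), np.int64(56)), (np.float64(-37.0), np.int64(104), np.int64(71), np.int64(42)), (np.float64(-35.0), np.int64(151), np.int64(97), np.int64(55)), (np.float64(-33.0), np.int64(165), np.int64(106), np.int64(61)), (np.float64(-31.0), np.int64(161), np.int64(104), np.int64(60)), (np.float64(-29.0), np.int64(154), np.int64(99), np.int64(58)), (np.float64(-27.0), np.int64(148), np.int64(95), np.int64(54))]
```

```bash
python3 - <<'E'
from h import *
np.set_printoptions(precision=1,suppress=True)
c=ld('wrist6');im=c['pixels'][160:225,255:300].astype(int)
g=im.sum(2)
# grey low-saturation mask = tile edge
sat=im.max(2)-im.min(2)
for r in range(0,65,4):
    k=np.where(sat[r]<25)[0]
    if len(k): print(160+r,255+k.min(),255+k.max(),len(k),g[r][k].mean())
t=np.array([549.1,-278.4]);tx=np.array([.127,.992]);ty=np.array([.992,-.127])
f=lambda u,v:wray(c,(u/4+196-.4,v/4+72-.4),198)[:2]
for p in((312,420),(360,418)):
    w=f(*p)-t;print('tool x,y',w@tx,w@ty)
for P in([543.9,-10.],[548.4,66.1]): 
    w=np.array(P)-[541.7,28.3];print('scene5 tool x,y',w@tx,w@ty)
E
```

```text
160 283 283 1 279.0
164 284 284 1 293.0
168 285 285 1 294.0
172 286 286 1 278.0
176 277 287 4 334.0
180 273 286 14 243.5
184 273 286 14 240.14285714285714
188 273 287 15 239.13333333333333
192 272 287 16 241.1875
196 272 288 17 243.23529411764707
200 271 289 19 239.05263157894737
204 270 289 20 238.95
208 270 289 20 294.2
212 270 290 21 288.3333333333333
216 270 290 21 288.9047619047619
220 270 290 20 290.65
224 270 289 20 289.35
tool x,y 39.36191019015898 -4.923674329572395
tool x,y 39.743403897743015 4.152983665125903
scene5 tool x,y -37.714200000000005 7.0464999999999325
scene5 tool x,y 38.34849999999999 1.8457999999999326
```

>>> {"op": "carry_out", "data": {"commands": [0.05, 0.15, -0.2, 0, 0, 0.05, 0.25, -0.3, 0, 0, 0.05, 0.25, -0.3, 0, 0, 0.05, 0.25, -0.25, 0, 0, 0.05, 0.15, -0.15, 0, 0, 0.05, 0, 0, 0, -0.5, 0.05, 0, 0, 0, -0.7, 0.05, 0, 0, 0, -0.7, 0.05, 0, 0, 0, -0.7, 0.05, 0, 0, 0, -0.5, 0.05, 0, 0, 0, 0, 0.05, 0, 0, 0, 0]}}

```text
time: 13.05
tool_pos: [507.1, -230.9, 262.0]
eef_rot: [[-0.119, 0.993, 0.0], [0.993, 0.119, -0.0], [-0.0, 0.0, -1.0]]
force: [-0.0, -0.2, -2.5]
gripper_width: 0.105
grip_force: 20.0
```

>>> {"op": "carry_out", "data": {"commands": [0.05, 0, 0, 0.3, 0, 0.05, 0, 0, 0.6, 0, 0.05, 0, 0, 0.6, 0, 0.05, 0, 0, 0.6, 0, 0.05, 0, 0, 0.5, 0, 0.05, 0, 0, 0.3, 0, 0.05, 0, 0, 0, 0, 0.05, 0, 0, 0, 0, 0.05, 0, 0, 0, 0]}}

```text
time: 13.8
tool_pos: [507.4, -231.4, 147.0]
eef_rot: [[-0.119, 0.993, 0.001], [0.993, 0.119, -0.001], [-0.001, 0.001, -1.0]]
force: [-0.6, -0.3, -1.8]
gripper_width: 0.102
grip_force: 20.0
```

```bash
python3 - <<'E'
from h import *
np.set_printoptions(precision=3,suppress=True)
o=manip.observe();R=o['eef_rot'];p=o['tool_pos'];print(o['time'],p,R[:,0],R[:,1])
d=np.array([506.8,-230.4,p[2]])-p;print('tool shift mm',R.T@d,'yaw',np.arctan2(-R[0,0]*-1,R[1,0]))
c=cap('wrist','wrist7.png');cap('side','side7.png')
# tile in rack plan: image window
for z in (50,):
    pass
E
```

```text
13.8 [ 507.379 -231.441  146.984] [-0.119  0.993 -0.001] [0.993 0.119 0.001]
tool shift mm [ 1.103 -0.451 -0.001] yaw -0.1195060529312145
```

>>> {"op": "carry_out", "data": {"commands": [0.05, 0.02, -0.01, 0.15, 0, 0.05, 0, 0, 0.2, 0, 0.05, 0, 0, 0.15, 0, 0.05, 0, 0, 0.1, 0, 0.05, 0, 0, 0.05, 0, 0.05, 0, 0, 0.05, 0, 0.05, 0, 0, 0.05, 0, 0.05, 0, 0, 0.05, 0, 0.05, 0, 0, 0.05, 0, 0.05, 0, 0, 0, 0]}}

```text
time: 14.73
tool_pos: [506.3, -230.5, 111.5]
eef_rot: [[-0.12, 0.993, -0.0], [0.993, 0.12, 0.0], [0.0, -0.0, -1.0]]
force: [0.3, -0.4, -2.2]
gripper_width: 0.104
grip_force: 20.0
```

>>> {"op": "carry_out", "data": {"commands": [0.05, 0, 0, 0.06, 0, 0.05, 0, 0, 0.06, 0, 0.05, 0, 0, 0.06, 0, 0.05, 0, 0, 0.06, 0, 0.05, 0, 0, 0.06, 0, 0.05, 0, 0, 0.06, 0, 0.05, 0, 0, 0, 0]}}

```text
time: 15.32
tool_pos: [506.2, -230.5, 96.9]
eef_rot: [[-0.12, 0.993, -0.001], [0.993, 0.12, 0.0], [0.0, -0.001, -1.0]]
force: [-0.5, -0.1, -2.7]
gripper_width: 0.108
grip_force: 20.0
```

>>> {"op": "carry_out", "data": {"commands": [0.05, 0, 0, 0.06, 0, 0.05, 0, 0, 0.06, 0, 0.05, 0, 0, 0.06, 0, 0.05, 0, 0, 0.06, 0, 0.05, 0, 0, 0.05, 0, 0.05, 0, 0, 0.05, 0, 0.05, 0, 0, 0, 0]}}

```text
time: 15.9
tool_pos: [506.2, -230.5, 83.4]
eef_rot: [[-0.12, 0.993, -0.001], [0.993, 0.12, 0.0], [0.0, -0.001, -1.0]]
force: [-0.5, -0.8, -1.0]
gripper_width: 0.103
grip_force: 20.0
```

Nearly on the floor; creeping down until I feel contact.

>>> {"op": "carry_out", "data": {"commands": [0.05, 0, 0, 0.03, 0, 0.05, 0, 0, 0.03, 0, 0.05, 0, 0, 0.02, 0, 0.05, 0, 0, 0, 0], "squeeze": 8}}

```text
time: 16.23
tool_pos: [506.3, -230.6, 80.5]
eef_rot: [[-0.12, 0.993, -0.0], [0.993, 0.12, 0.0], [0.0, -0.0, -1.0]]
force: [-0.9, -0.5, -1.7]
gripper_width: 0.104
grip_force: 8.0
```

>>> {"op": "carry_out", "data": {"commands": [0.05, 0, 0, 0.03, 0, 0.05, 0, 0, 0.02, 0, 0.05, 0, 0, 0, 0]}}

```text
time: 16.48
tool_pos: [506.3, -230.6, 78.5]
eef_rot: [[-0.12, 0.993, -0.0], [0.993, 0.12, 0.0], [0.0, -0.0, -1.0]]
force: [-0.4, 0.0, -2.3]
gripper_width: 0.106
grip_force: 8.0
```

>>> {"op": "carry_out", "data": {"commands": [0.05, 0, 0, 0.03, 0, 0.05, 0, 0, 0.02, 0, 0.05, 0, 0, 0, 0]}}

```text
time: 16.73
tool_pos: [506.3, -230.5, 76.4]
eef_rot: [[-0.12, 0.993, -0.0], [0.993, 0.12, 0.0], [0.0, -0.0, -1.0]]
force: [-0.1, -0.8, -1.9]
gripper_width: 0.108
grip_force: 8.0
```

>>> {"op": "carry_out", "data": {"commands": [0.05, 0, 0, 0.03, 0, 0.05, 0, 0, 0.02, 0, 0.05, 0, 0, 0, 0]}}

```text
time: 16.98
tool_pos: [506.7, -230.8, 75.6]
eef_rot: [[-0.12, 0.993, 0.001], [0.993, 0.12, -0.001], [-0.001, 0.001, -1.0]]
force: [-2.2, 0.2, 8.9]
gripper_width: 0.104
grip_force: 8.0
```

>>> {"op": "carry_out", "data": {"commands": [0.05, 0, 0, -0.03, 0, 0.12, 0, 0, 0, 0, 0.14, 0, 0, 0, 0, 0.17, 0, 0, 0, 0, 0.2, 0, 0, 0, 0, 0.22, 0, 0, 0, 0, 0.22, 0, 0, 0, 0], "squeeze": 3}}

```text
time: 17.57
tool_pos: [506.4, -230.6, 75.8]
eef_rot: [[-0.12, 0.993, -0.0], [0.993, 0.12, 0.0], [0.0, -0.0, -1.0]]
force: [0.3, 0.0, 0.2]
gripper_width: 0.222
grip_force: 0.0
```

>>> {"op": "carry_out", "data": {"commands": [0.22, 0, 0, -0.1, 0, 0.22, 0, 0, -0.2, 0, 0.22, 0, 0, -0.3, 0, 0.22, 0, 0, -0.4, 0, 0.22, 0, 0, -0.6, 0, 0.22, 0, 0, -0.8, 0, 0.22, 0, 0, -0.8, 0, 0.22, 0, 0, -0.8, 0, 0.22, -0.5, 0, -0.5, 0, 0.22, -0.8, 0, 0, 0, 0.22, -0.8, 0, 0, 0, 0.22, 0, 0, 0, 0]}}

```text
time: 18.57
tool_pos: [516.0, -318.0, 256.8]
eef_rot: [[-0.117, 0.993, 0.001], [0.993, 0.117, -0.001], [-0.001, 0.001, -1.0]]
force: [-0.5, -0.1, -0.4]
gripper_width: 0.221
grip_force: 0.0
```

```bash
python3 - <<'E'
from h import *
np.set_printoptions(precision=1,suppress=True)
o=manip.observe();print(o['time'],o['tool_pos'])
c=cap('wrist','wrist8.png');cap('side','side8.png')
# rectify at tile-top height: bright tile tops in rack frame, origin (551.1,-224.9), yaw .12
yaw=.12;ys,xs=np.mgrid[-60:61:1,-80:81:.5]
for z in(114,112):
    X=551.1+np.cos(yaw)*xs-np.sin(yaw)*ys;Y=-224.9+np.sin(yaw)*xs+np.cos(yaw)*ys
    P=np.stack([X,Y,np.full_like(X,z)],-1)@c['R'].T+c['t'];r=np.hypot(P[...,0],P[...,1]);th=np.arctan2(r,P[...,2]);K=c['camera_matrix']
    m=(K[:2,2]+K[0,0]*(th/r)[...,None]*P[...,:2]).astype(np.float32)
    im=cv2.remap(c['pixels'],m[...,0],m[...,1],cv2.INTER_LINEAR)
    if z==112: cv2.imwrite('pics/rect8.png',im)
    a=im.astype(int);k=((a.max(2)-a.min(2)<50)&(a.min(2)>150)).astype(np.uint8)
    n,_,st,ce=cv2.connectedComponentsWithStats(k)
    for i in range(1,n):
        if st[i,4]>200:
            pt=np.argwhere(_==i)[:,::-1].astype(np.float32);print(z,'centre x,y',ce[i]*[.5,1]+[-80,-60],'bbox',st[i],'x at ends',[round(float(np.mean(xs[0,(pt[abs(pt[:,1]-q)<4][:,0]).astype(int)])),1) for q in (pt[:,1].min()+8,pt[:,1].max()-8)])
E
```

```text
18.5667 [ 516.  -318.   256.8]
114 centre x,y [44.9 -3.8] bbox [ 241   18   19   78 1246] x at ends [45.1, 44.8]
114 centre x,y [-45.4   0.1] bbox [  61   21   18   79 1365] x at ends [-45.4, -45.5]
114 centre x,y [ 0.1 -0.1] bbox [ 152   21   18   78 1262] x at ends [0.2, -0.2]
112 centre x,y [45.4 -3.5] bbox [ 242   18   19   78 1268] x at ends [45.8, 45.3]
112 centre x,y [-45.4   0.3] bbox [  61   21   18   79 1380] x at ends [-45.5, -45.4]
112 centre x,y [0.3 0.2] bbox [ 152   21   19   79 1293] x at ends [0.6, 0.1]
```

```bash
python3 -c "
from h import *
print(manip.finish_job())"
```

```text
the job is handed in; nothing more can be done
None
```

The pedal was held on its stop at about 31 N and released. The tile now stands in the empty slot, felt down on the floor and about 0.4 mm off centre in the last wrist picture, and the job is handed in; no verdict came back.

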